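# Rivet a skate blade holder at the pedal press

### The arm

A 6-joint arm with a two-finger parallel gripper is mounted at the origin on the work surface. World frame = base frame: x ahead of the robot, y to its left, z up, the work surface at z = 0. Lengths are in m, angles in rad, forces in N, time in s.
With the tool pointing down it reaches from about 0.35 to 0.775 m from the base axis. Payload 5.5 kg.
Tool frame: the origin (TCP) lies midway between the tips of the shut fingers; the grasp point (between the pads) lies 19 mm behind it (env.tcp_to_grasp is the distance from the TCP to the grasp point, in m); z points along the fingers, y is the direction in which the jaws open and shut (so a half turn about z gives the same grasp; the last joint's range is limited). The gripper opens to 85 mm and grips with 20 to 120 N. Pads are 22 mm wide; open, the fingers measure 114 mm over their backs; the gripper's body (76 mm by 85 mm) begins 54 mm behind the grasp point. The pads swing forward as they close: fully open they stand 13 mm farther back than shut.
Start: joints at [0.976, 0.313, 0.046, 1.304, 0, 1.431], TCP at [0.253, 0.517, 0.231] pointing down, gripper open.
Joint ranges: [-2.76, 2.76], [-0.86, 1.69], [-1.03, 1.26], [-2.2, 2.34], [-1.47, 1.5], [-3.14, 3.14]. Speed limits (rad/s): [2.57, 2.57, 3.14, 3.14, 3.14, 3.14].

### API

Orientations are given as a unit quaternion [w, x, y, z].
In Python, from workcell import get_state, viewer, hand_in, finder, env gives the robot as it stands.
- The arm moves only by the tool arm_command, never from a script. Its argument "motion" is a list of rows, each an object of numbers: "x", "y", "z": the shift along the tool's x, y, z in mm; "rx", "ry", "rz": the turn, a rotation vector about the tool's x, y, z in degrees; "hand": the closure, from -1 (fully open) to 1 (shut). A call has 1 to 10 rows; each row is the pose to reach, as a shift and turn from the pose commanded when the call began, along the tool's axes at that moment; what a row does not reach only later rows make up. A row lasts 1/8 s, in which the tool goes at most 62.5 mm and 10.7 degrees, less where a joint would pass 70% of its speed; a pose out of reach is approached as far as the arm can. A call with a gripper value outside its range is refused whole. The fingers move at their own pace and stop on an object; "force" is the grip in N (left out, the last holds). Time passes only in rows, so rows that repeat a pose let the fingers close. It gives the time, the measured TCP pose, the force and the opening at its end, in the units of the state.
- get_state(): the state, without advancing time (a new reading comes with each control period).
- viewer.read_camera(name): name is "side" or "top" or "wrist"; returns a dict with "image" (420x560x3 uint8, red, green, blue), "z_map" (420x560 float32, m along the optical axis (not along the pixel's ray), 0 where there is no reading), "intrinsics" (3x3 intrinsics, pixels), "rvec" (rotation vector, rad) and "tvec" (3), from world to camera coordinates, as OpenCV has them. Camera axes: x right, y down, z forward; pixel columns grow to the right and rows downward; lengths in m; the calibration is good to about 2 mm. A picture is of the moment at which its call begins.
- hand_in(): hands the job in, once; it reports no verdict.
Trained networks look in a picture, given as the dict that the camera call returned (one of the last four; its "shot" number tells which), for a name from the list of things; names that differ only in an ending like _2 or _b are one class to them, and where a whole thing is asked for, a point or a joint stands for the part that bears it (a point fixed in the world has none). Each returns a list of dicts, best first, with "score" (0 to 1); they miss things now and then, are a little off and sometimes report something else, mostly with a low value. They report only what shows in the picture. A call takes as long as a camera call. They do not tell look-alikes from the thing itself.
- finder.find_in(picture, query): "at" ([column, row] in pixels, amid what is visible of it).
- finder.masks_of(picture, query): "region" (420x560 bool, what is visible of it) and "at" ([column, row] in pixels, amid what is visible of it).
The state is a dict: "clock": time; "joint_pos": joint angles; "qvel": joint speeds; "tau": joint torques, N m; "tcp_pos": TCP position; "orientation": TCP orientation; "wrist_force": force on the tool from outside, world axes, zero at the start; "ft_torque": the same for the moment, N m; "finger_gap": finger opening in m.
Only numpy, scipy, OpenCV 4.12 (cv2) and the standard library are available. Lean on these libraries where they do the work, as an engineer would, in place of code of your own. Each camera call takes 0.05 s, during which the arm holds its last target.

### The job

Swing the carrier with the skate blade round by its red handle until the copper rivet stands centred under the press ram. Only then press the yellow pedal all the way down to its stop, hold it there for about a second so that the ram drives the rivet flush, and let the pedal come back up, leaving the carrier where it is and the oil bottle, honing stone, screwdriver and cup undisturbed.

Things in the scene. Friction and masses are not known exactly. Their poses are not given: they have to be found in the camera images.
- handle (a point): Centre (half-way up) of the upright red round handle of the carrier, 20 mm in diameter, standing 30 to 112 mm above the bench, 260 mm from the carrier's vertical pivot. The point's y axis points along the carrier from pivot to handle, z up. Nothing stands within 45 mm of it on the carrier.
- carrier (a joint): Angle of the carrier about its vertical pivot, rad: 0 when the rivet is exactly under the ram (carrier straight below the press's beam); positive, counter-clockwise from above, is swung out towards the robot. Travel ends at -0.3 and +1.0: there is no stop at 0. Friction pivot: about 1 N at the handle moves it and it stays where left.
- rivet_head (a point): Centre of the top of the copper rivet, 13 mm in diameter, in the white flange nearer to the pivot, 100 mm from the pivot; it stands 7 mm proud of the flange, whose top is 90 mm above the bench.
- rivet (a joint): How far the rivet has been driven in, m: 0 as it stands proud, 0.007 quite flush. It stays where it is driven (takes 8 N).
- ram_tip (a point): Centre of the lower face of the steel press ram, 18 mm in diameter, 113.5 mm above the bench at rest; it moves straight down as the pedal is pressed, to 90 mm with the pedal at its stop. Its y axis points along the overhead beam, away from the column.
- pedal (a joint): Angle of the pedal, rad: 0 fully up (at rest), 0.32 fully down at its stop. A spring brings it back up. It needs about 3 N on the tread at first and some 12 N at the stop while driving the rivet, and works the ram by a linkage under the bench.
- pedal_tread (a point): Point to press: centre of the black ribbed rubber on the yellow pedal (165 x 70 mm), on its upper surface, 125 mm from the pedal's hinge. Its x axis points along the pedal to the hinge, z out of the tread. At rest the pedal slopes up 0.32 rad to its free end; at the stop it is level, the tread point then 43 mm above the bench, 39 mm lower than at rest.
- oil_mid (a point): Middle of a black oil bottle with a yellow label, 52 mm in diameter and 110 mm tall, upright: leave alone.
- stone_mid (a point): Middle of a grey honing stone on a wooden block, 140 x 50 x 28 mm: leave alone.
- driver_grip (a point): Handle of a screwdriver lying on the bench: leave alone.
- cup_mid (a point): Middle of a blue cup, 76 mm in diameter and 80 mm tall: leave alone.
- carrier_pivot (a point): Pivot of the carrier, on top of its aluminium bar, 30 mm above the bench. The bar is 290 x 44 x 12 mm and carries a skate runner on edge with its white plastic blade holder, up to 90 mm above the bench. Same axes as the handle's point.
- press: Grey C-frame press bolted to the bench; origin on the bench below the ram, y axis along its beam away from the column. Beam 36 mm wide, 184 to 229 mm above the bench, ending 30 mm past the ram; column 70 x 50 mm centred 200 mm from the ram at -y, beyond the carrier's pivot (100 mm from the ram). Base plate 130 x 300 x 14 mm.
- pedal_base: Dark base plate of the pedal, 210 x 100 x 12 mm, bolted to the bench on a thin black rubber mat; origin at the centre of its underside, x axis towards the hinge.
Mind the look-alikes: they are no part of the job. There is more than one size of the pedal_base; the one meant has the size given above.

How it is judged:
On the way, in this order (a step that is already met when the one before it is completed fails the run):
1. the rivet, still proud, is centred under the ram within 4 mm and the carrier has stopped, the pedal still up (horizontal distance between rivet_head and ram_tip below 0.004 m and value of joint rivet below 0.002 m and value of joint pedal below 0.06 rad and velocity of joint carrier between -0.03 and 0.03 rad/s), for 0.3 s.
2. the pedal is held down at its stop with the rivet under the ram (horizontal distance between rivet_head and ram_tip below 0.004 m and value of joint pedal above 0.3 rad), for 0.5 s.
At the end, for the whole second after the job is handed in: The rivet is driven in by at least 5 mm of its 7 mm, it is still within 4 mm of the ram's axis, and the pedal is back up (below 0.05 rad) (horizontal distance between rivet_head and ram_tip below 0.004 m and value of joint rivet above 0.005 m and value of joint pedal below 0.05 rad); the robot touches nothing.
It fails at once if the ram is brought down while the rivet is more than 8 mm away from under it (value of joint pedal above 0.12 rad and horizontal distance between rivet_head and ram_tip above 0.008 m).
It fails at once if a bystander is shifted by more than 30 mm (distance of any of oil_mid, stone_mid, driver_grip, cup_mid from where it was at the start of the episode above 0.03 m).
It also fails if it takes over 58 s, if anything falls off the work surface, if the arm or the gripper's body presses on something with over 40 N, if the wrist force passes 120 N, or if a joint passes its speed limit or range.

## Working session

There is one attempt and no reset: what is moved stays moved. The work goes in short steps, Python scripts to look and compute and a tool call to move; the robot and the scene stay as the last step left them, time stands still between calls to the robot, and variables do not carry over. Pictures are saved under pics/ and viewed, and the job is handed in when it is done.

Besides the shell and the picture viewer there is one more tool, called after "Call:" as name(argument=value, ...), one argument or row to a line, values as JSON. arm_command: Moves the arm, as the interface text tells. Its arguments: {"type":"object","properties":{"motion":{"type":"array","items":{"type":"object","properties":{"x":{"type":"number"},"y":{"type":"number"},"z":{"type":"number"},"rx":{"type":"number"},"ry":{"type":"number"},"rz":{"type":"number"},"hand":{"type":"number"}}}},"force":{"type":"number"}},"required":["motion"]}

```bash
mkdir -p pics; ls
cat > h.py <<'E'
import numpy as np, cv2, pickle
from workcell import get_state, viewer, hand_in, finder, env
def grab(n,f):
    p=viewer.read_camera(n); cv2.imwrite('pics/'+f+'.png',cv2.cvtColor(p['image'],cv2.COLOR_RGB2BGR)); return p
def cam(p):
    R=cv2.Rodrigues(np.array(p['rvec'],float))[0]; return R,np.array(p['tvec'],float),np.array(p['intrinsics'])
def w(p,uv,d=None):
    R,t,K=cam(p);u,v=uv
    if d is None: d=p['z_map'][int(round(v)),int(round(u))]
    c=np.linalg.inv(K)@[u,v,1]*d
    return R.T@(c-t)
def onz(p,uv,z):
    R,t,K=cam(p); r=R.T@np.linalg.inv(K)@[uv[0],uv[1],1]; o=-R.T@t
    return o+r*(z-o[2])/r[2]
def cloud(p):
    R,t,K=cam(p);v,u=np.mgrid[0:420,0:560]; d=p['z_map']
    c=np.stack([u,v,np.ones_like(u)],-1)@np.linalg.inv(K).T*d[...,None]
    return (c-t)@R
def proj(p,X):
    R,t,K=cam(p); c=K@(R@np.array(X)+t); return c[:2]/c[2]
E
python3 - <<'E'
from h import *
np.set_printoptions(precision=4,suppress=True)
s=get_state();print(s)
for n in ['top','side']:
    p=grab(n,n+'0')
    print(n, 'cam at',-cam(p)[0].T@cam(p)[1])
    for q in ['handle','rivet_head','ram_tip','pedal_tread','carrier_pivot','oil_mid','stone_mid','driver_grip','cup_mid','press','pedal_base']:
        for r in finder.find_in(p,q)[:3]: print(q,round(r['score'],2),np.array(r['at']),w(p,r['at']))
    pickle.dump(p,open(n+'0.pkl','wb'))
E
```

```text
pics
{'clock': 0.0, 'joint_pos': array([0.9764, 0.314 , 0.045 , 1.3036, 0.    , 1.4312]), 'qvel': array([-0.0011,  0.0004, -0.0001,  0.0004, -0.0004, -0.0001]), 'tau': array([ -0.0006, -48.0629,  29.8532,   0.0194,  -0.0002,  -0.    ]), 'tcp_pos': array([0.2523, 0.5161, 0.2304]), 'orientation': array([-0.0003,  0.2254,  0.9743, -0.0009]), 'wrist_force': array([-0.1891, -0.6425, -0.5638]), 'ft_torque': array([-0.0131, -0.0712, -0.0017]), 'finger_gap': 0.0850664027832037}
top cam at [ 0.3719 -0.1045  1.307 ]
handle 0.56 [200.1 228.1] [0.5305 0.1747 0.09  ]
pedal_tread 0.82 [365.1 207.9] [ 0.5853 -0.3588  0.0652]
pedal_tread 0.68 [463.  233.6] [ 0.49   -0.6534  0.0943]
carrier_pivot 0.97 [199.2 226.5] [0.5353 0.1768 0.0936]
oil_mid 0.53 [277.8 163.8] [ 0.7351 -0.0785  0.0901]
oil_mid 0.27 [365.6 208. ] [ 0.584  -0.3593  0.0709]
stone_mid 0.61 [130.6 279.4] [0.3741 0.4187 0.0273]
driver_grip 0.74 [383.8 282.6] [ 0.3434 -0.4124  0.0299]
cup_mid 0.9 [126.3 235.4] [0.523  0.4465 0.008 ]
pedal_base 0.74 [454.2 236.8] [ 0.4802 -0.6227  0.1   ]
pedal_base 0.66 [233.9 226.8] [0.5395 0.0747 0.0312]
pedal_base 0.56 [364.  213.4] [ 0.5655 -0.3519  0.0769]
side cam at [-0.2283 -0.5147  0.883 ]
handle 0.66 [194.2 197.6] [0.5312 0.1788 0.039 ]
pedal_tread 0.84 [478.7 307.3] [ 0.4625 -0.6518  0.104 ]
pedal_tread 0.76 [366.1 245.1] [ 0.5485 -0.3645  0.0802]
carrier_pivot 0.78 [196.8 195.1] [0.5323 0.1677 0.0526]
oil_mid 0.81 [298.4 184. ] [ 0.7227 -0.0844  0.0569]
stone_mid 0.67 [101.4 203.5] [0.3839 0.4189 0.0297]
driver_grip 0.93 [351.8 336. ] [ 0.317  -0.4189  0.021 ]
cup_mid 0.85 [129.4 173.7] [0.497  0.397  0.0759]
cup_mid 0.19 [100.1 207.7] [0.3686 0.4093 0.0286]
press 0.97 [235.4 196.7] [0.6189 0.0867 0.014 ]
pedal_base 0.66 [366.  258.4] [ 0.5674 -0.3679  0.0111]
pedal_base 0.59 [472.1 325.7] [ 0.4023 -0.6455  0.1097]
pedal_base 0.52 [101.5 207.1] [0.3726 0.4076 0.0286]
```

View pics/top0.png

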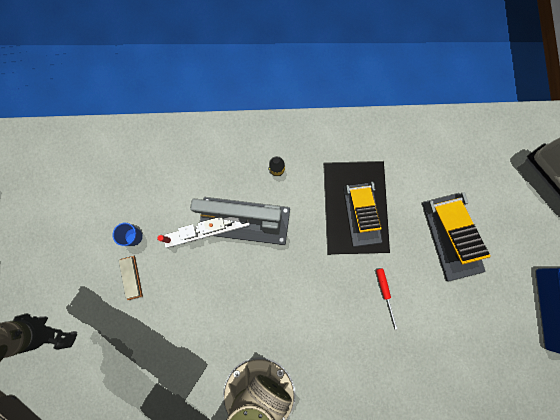

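View pics/side0.png

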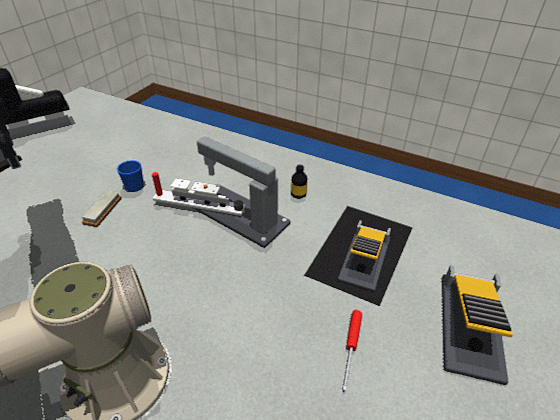

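Run:
```python
from h import *
np.set_printoptions(precision=4,suppress=True)
for n in ['top','side']:
    p=pickle.load(open(n+'0.pkl','rb')); C=cloud(p); hsv=cv2.cvtColor(p['image'],cv2.COLOR_RGB2HSV)
    H,S,V=[hsv[...,i].astype(int) for i in range(3)]
    inb=(C[...,0]>.3)&(C[...,0]<.75)&(C[...,1]>-.12)&(C[...,1]<.4)&(p['z_map']>0)
    red=((H<8)|(H>172))&(S>150)&(V>80)&inb
    print(n,'red',red.sum(),C[red].mean(0),C[red].max(0),C[red].min(0))
    r2=red&(C[...,2]>.10); print(' top red',r2.sum(),C[r2].mean(0))
    beam=inb&(C[...,2]>.215)&(C[...,2]<.24)
    pts=C[beam][:,:2].astype(np.float32); print(' beam',beam.sum(),cv2.minAreaRect(pts),np.median(C[beam][:,2]))
    cop=(H>4)&(H<20)&(S>90)&inb&(C[...,2]>.07)&(C[...,2]<.11)
    print(' copper',cop.sum(),C[cop].mean(0) if cop.any() else 0, np.argwhere(cop).mean(0) if cop.any() else 0)
    yel=(H>18)&(H<32)&(S>150)&(V>100)
    nn,l,st,ce=cv2.connectedComponentsWithStats(yel.astype(np.uint8))
    for i in range(1,nn):
        if st[i,4]>80: print(' yel',ce[i],st[i,4],C[l==i].min(0),C[l==i].max(0))
    for name,box in dict(A=(.4,.7,-.5,-.25),B=(.35,.65,-.8,-.5)).items():
        b=(C[...,0]>box[0])&(C[...,0]<box[1])&(C[...,1]>box[2])&(C[...,1]<box[3])&(C[...,2]>.008)&(p['z_map']>0)
        print(name,cv2.minAreaRect(C[b][:,:2].astype(np.float32)),C[b][:,2].max())
    x=cv2.resize(p['image'][180:260,140:300] if n=='top' else p['image'][120:260,140:300],None,fx=5,fy=5,interpolation=cv2.INTER_CUBIC)
    y=cv2.resize(p['image'][150:265,315:400] if n=='top' else p['image'][200:310,300:420],None,fx=5,fy=5,interpolation=cv2.INTER_CUBIC)
    cv2.imwrite(f'pics/{n}0c.png',x[...,::-1][:600]);cv2.imwrite(f'pics/{n}0p.png',y[...,::-1])
```

```text
top red 43 [0.5001 0.2929 0.0989] [0.5094 0.3029 0.1183] [0.4929 0.2864 0.0343]
 top red 31 [0.5012 0.2943 0.1117]
 beam 1146 ((0.5646349191665649, 0.0435955747961998), (0.25904276967048645, 0.037328459322452545), 81.39155578613281) 0.22883516472543314
 copper 12 [0.5401 0.1398 0.098 ] [224.5 210.5]
 yel [362.0486 197.5627] 391 [ 0.3719 -0.3978  0.0092] [ 0.6585 -0.1045  1.307 ]
 yel [455.9378 221.5396] 884 [ 0.3719 -0.7718 -0.0005] [ 0.6054 -0.1045  1.307 ]
 yel [365.7976 226.5357] 84 [ 0.5075 -0.4209  0.0046] [ 0.576  -0.3248  0.0934]
A ((0.5486282110214233, -0.3692234754562378), (0.2662337124347687, 0.20440909266471863), 8.170162200927734) 0.09692973274053389
B ((0.49245113134384155, -0.6748923063278198), (0.23988434672355652, 0.28944095969200134), 86.73991394042969) 0.12406840111271175
side red 114 [0.4985 0.2887 0.0778] [0.512  0.3006 0.1157] [0.4902 0.283  0.0328]
 top red 28 [0.5003 0.2898 0.1082]
 beam 932 ((0.563993513584137, 0.04114332050085068), (0.2605228126049042, 0.03858809918165207), 81.16600036621094) 0.22701276342936927
 copper 11 [0.5757 0.0971 0.0946] [183.3636 222.2727]
 yel [299.3276 189.8017] 116 [-0.2283 -0.5147  0.0138] [ 0.75   -0.0637  0.883 ]
 yel [369.782  240.3706] 367 [-0.2283 -0.5147  0.0084] [ 0.6789 -0.3217  0.883 ]
 yel [478.4659 299.3197] 1026 [-0.2283 -0.7215  0.0322] [ 0.6056 -0.5147  0.883 ]
A ((0.5728880167007446, -0.3610832691192627), (0.21097242832183838, 0.09973827749490738), 6.15726375579834) 0.09372444520218325
B ((0.4891849160194397, -0.6585850119590759), (0.2750761806964874, 0.1311330795288086), 12.768731117248535) 0.12167121765803764
```

View pics/top0c.png

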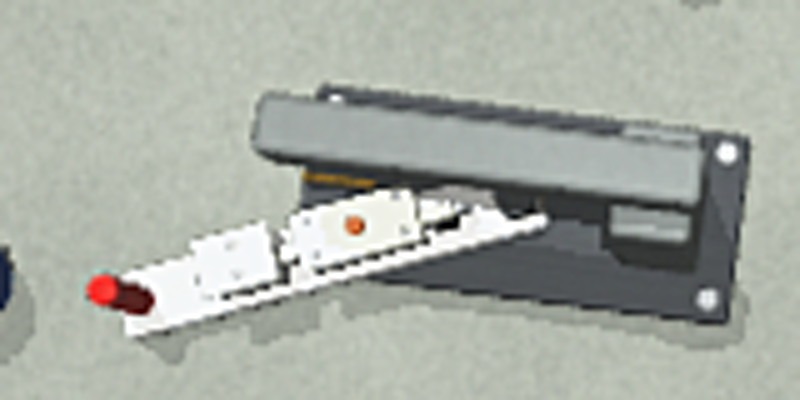

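View pics/top0p.png

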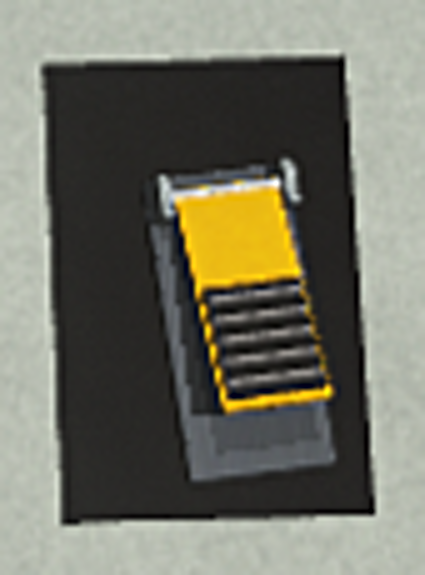

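Call:
arm_command(
  motion=[
    {"x":-53,"y":-15,"rz":10,"hand":-1},
    {"x":-107,"y":-30,"rz":20,"hand":-1},
    {"x":-161,"y":-45,"rz":30,"hand":-1},
    {"x":-214,"y":-60,"rz":40,"hand":-1},
    {"x":-268,"y":-75,"rz":50,"hand":-1},
    {"x":-321,"y":-90,"rz":60,"hand":-1},
    {"x":-321,"y":-90,"rz":64,"hand":-1},
    {"x":-321,"y":-90,"rz":64,"hand":-1},
  ],
)

```text
invalid input at $.motion[0]: expected keys x, y, z, rx, ry, rz, hand
```

Run:
```python
from h import *
np.set_printoptions(precision=4,suppress=True)
s=get_state();print(s)
from scipy.spatial.transform import Rotation as R
print(R.from_quat(s['orientation'],scalar_first=True).as_matrix())
p=grab('wrist','w1'); C=cloud(p); hsv=cv2.cvtColor(p['image'],cv2.COLOR_RGB2HSV)
red=((hsv[...,0]<8)|(hsv[...,0]>172))&(hsv[...,1]>150)&(hsv[...,2]>80)
r=red&(C[...,2]>.108)&(C[...,2]<.118);print(r.sum(),C[r].mean(0),C[r].min(0),C[r].max(0))
```

```text
{'clock': 1.2, 'joint_pos': array([ 0.9764,  0.3132,  0.0461,  1.3036, -0.    ,  1.4312]), 'qvel': array([-0.0014, -0.0003,  0.0004, -0.0014,  0.0009,  0.0019]), 'tau': array([  0.0006, -48.0474,  29.8814,   0.0005,  -0.    ,   0.    ]), 'tcp_pos': array([0.2526, 0.5166, 0.2313]), 'orientation': array([0.    , 0.2255, 0.9743, 0.0001]), 'wrist_force': array([0.1748, 0.1418, 0.5138]), 'ft_torque': array([-0.012 , -0.0573, -0.0201]), 'finger_gap': 0.08535184185742545}
[[-0.8983  0.4393  0.0001]
 [ 0.4393  0.8983  0.0001]
 [-0.      0.0001 -1.    ]]<stdin>:8: RuntimeWarning: Mean of empty slice.
  ret = um.true_divide(
Traceback (most recent call last):
ValueError: zero-size array to reduction operation minimum which has no identity
```

View pics/w1.png

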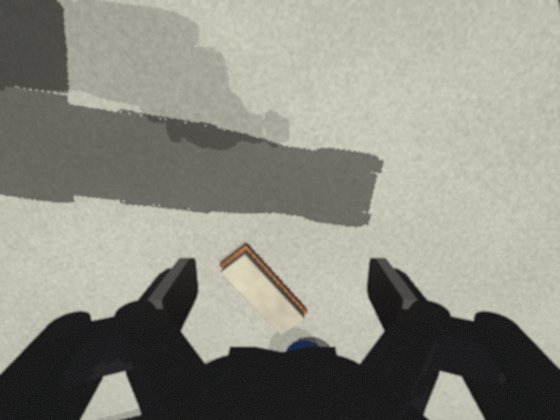

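The call was refused because every row needs all seven keys. The arm hasn't moved. The wrist view shows only the honing stone (265,285) between the fingers.

Call:
arm_command(
  motion=[
    {"x":-53,"y":-15,"z":0,"rx":0,"ry":0,"rz":10,"hand":-1},
    {"x":-107,"y":-30,"z":0,"rx":0,"ry":0,"rz":20,"hand":-1},
    {"x":-161,"y":-45,"z":0,"rx":0,"ry":0,"rz":30,"hand":-1},
    {"x":-214,"y":-60,"z":0,"rx":0,"ry":0,"rz":40,"hand":-1},
    {"x":-268,"y":-75,"z":0,"rx":0,"ry":0,"rz":50,"hand":-1},
    {"x":-321,"y":-90,"z":0,"rx":0,"ry":0,"rz":60,"hand":-1},
    {"x":-321,"y":-90,"z":0,"rx":0,"ry":0,"rz":64,"hand":-1},
    {"x":-321,"y":-90,"z":0,"rx":0,"ry":0,"rz":64,"hand":-1},
  ],
)

```text
clock: 2.25
tcp_pos: [0.5019, 0.294, 0.2311]
orientation: [-0.0, 0.708, 0.706, -0.0]
wrist_force: [0.4, -0.2, 0.6]
finger_gap: 0.0854
```

Run:
```python
from h import *
np.set_printoptions(precision=4,suppress=True)
s=get_state();print(s)
from scipy.spatial.transform import Rotation as R
print(R.from_quat(s['orientation'],scalar_first=True).as_matrix())
p=grab('wrist','w2'); C=cloud(p); hsv=cv2.cvtColor(p['image'],cv2.COLOR_RGB2HSV)
red=((hsv[...,0]<8)|(hsv[...,0]>172))&(hsv[...,1]>150)&(hsv[...,2]>80)
r=red&(C[...,2]>.108)&(C[...,2]<.118);print(r.sum())
if r.any(): print(C[r].mean(0),C[r].min(0),C[r].max(0))
```

```text
{'clock': 2.25, 'joint_pos': array([0.3919, 0.3267, 0.0644, 1.3089, 0.0002, 1.9644]), 'qvel': array([ 0.0285, -0.0092, -0.0075,  0.0026,  0.0009, -0.0263]), 'tau': array([ -0.8964, -48.5088,  30.0501,  -0.0703,  -0.0407,   0.2419]), 'tcp_pos': array([0.5019, 0.294 , 0.2311]), 'orientation': array([-0.0002,  0.7077,  0.7065, -0.0001]), 'wrist_force': array([ 0.3789, -0.2042,  0.6331]), 'ft_torque': array([-0.0133,  0.0435, -0.0076]), 'finger_gap': 0.08536454898355497}
[[ 0.0017  1.     -0.0004]
 [ 1.     -0.0017  0.    ]
 [ 0.     -0.0004 -1.    ]]
215
[0.5039 0.2957 0.1108] [0.4966 0.2881 0.1089] [0.5117 0.303  0.1131]
```

View pics/w2.png

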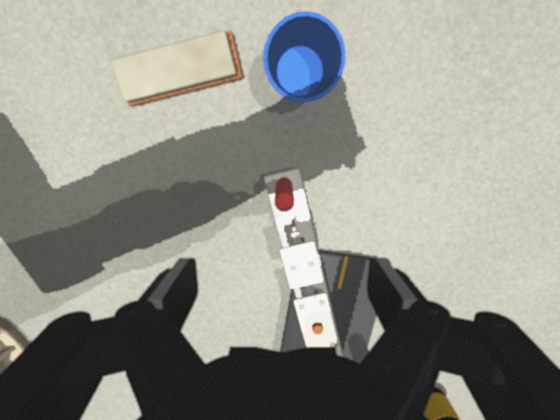

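The wrist view shows the red handle at (285,195), clear of the cup and stone and lined up with the jaws. I'll descend and grip it.

Call:
arm_command(
  force=25,
  motion=[
    {"x":1,"y":2,"z":40,"rx":0,"ry":0,"rz":0,"hand":-1},
    {"x":1,"y":2,"z":80,"rx":0,"ry":0,"rz":0,"hand":-1},
    {"x":1,"y":2,"z":120,"rx":0,"ry":0,"rz":0,"hand":-1},
    {"x":1,"y":2,"z":150,"rx":0,"ry":0,"rz":0,"hand":-1},
    {"x":1,"y":2,"z":164,"rx":0,"ry":0,"rz":0,"hand":-1},
    {"x":1,"y":2,"z":164,"rx":0,"ry":0,"rz":0,"hand":0.5},
    {"x":1,"y":2,"z":164,"rx":0,"ry":0,"rz":0,"hand":1},
    {"x":1,"y":2,"z":164,"rx":0,"ry":0,"rz":0,"hand":1},
    {"x":1,"y":2,"z":164,"rx":0,"ry":0,"rz":0,"hand":1},
  ],
)

```text
clock: 3.42
tcp_pos: [0.5042, 0.2961, 0.0685]
orientation: [0.0, 0.707, 0.707, 0.001]
wrist_force: [0.2, -0.3, 3.7]
finger_gap: 0.0192
```

Run:
```python
from h import *
np.set_printoptions(precision=4,suppress=True)
s=get_state();print(s['tcp_pos'],s['wrist_force'],s['finger_gap'])
grab('side','s2')
P=np.array([.5643,.0424]);h=np.array([.5035,.2950])-P
a=np.arctan2(h[1],h[0]);print(np.linalg.norm(h),np.degrees(a))
for f in np.linspace(0,1,9):
    b=a+f*(np.radians(81.3)-a); t=P+np.linalg.norm(h)*np.array([np.cos(b),np.sin(b)]); d=t-P-h; print('x',round(d[1]*1e3,1),'y',round(d[0]*1e3,1))
```

```text
[0.5042 0.2961 0.0685] [ 0.2181 -0.3266  3.6812] 0.01918844752069823
0.25981416435598736 103.53347414031202
x 0.0 y 0.0
x 2.7 y 12.3
x 4.7 y 24.8
x 6.1 y 37.3
x 7.0 y 49.8
x 7.2 y 62.4
x 6.8 y 75.0
x 5.8 y 87.6
x 4.2 y 100.1
```

View pics/s2.png

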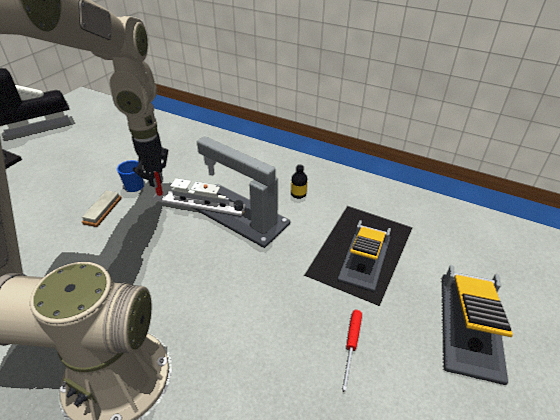

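The handle is gripped: the gap is 19 mm and the side view shows the fingers around it at (158,180). Now I'll swing it along the arc.

Call:
arm_command(
  motion=[
    {"x":2.7,"y":12.3,"z":0,"rx":0,"ry":0,"rz":0,"hand":1},
    {"x":4.7,"y":24.8,"z":0,"rx":0,"ry":0,"rz":0,"hand":1},
    {"x":6.1,"y":37.3,"z":0,"rx":0,"ry":0,"rz":0,"hand":1},
    {"x":7.0,"y":49.8,"z":0,"rx":0,"ry":0,"rz":0,"hand":1},
    {"x":7.2,"y":62.4,"z":0,"rx":0,"ry":0,"rz":0,"hand":1},
    {"x":6.8,"y":75,"z":0,"rx":0,"ry":0,"rz":0,"hand":1},
    {"x":5.8,"y":87.6,"z":0,"rx":0,"ry":0,"rz":0,"hand":1},
    {"x":4.8,"y":96,"z":0,"rx":0,"ry":0,"rz":0,"hand":1},
    {"x":4.2,"y":100,"z":0,"rx":0,"ry":0,"rz":0,"hand":1},
    {"x":4.2,"y":100,"z":0,"rx":0,"ry":0,"rz":0,"hand":1},
  ],
)

```text
clock: 4.72
tcp_pos: [0.6048, 0.3004, 0.0683]
orientation: [0.0, 0.708, 0.707, 0.001]
wrist_force: [-0.1, 3.1, 5.3]
finger_gap: 0.0194
```

```bash
cat > chk.py <<'E'
from h import *
import sys
np.set_printoptions(precision=4,suppress=True)
s=get_state();print(s['clock'],s['tcp_pos'],s['wrist_force'],s['finger_gap'])
tag=sys.argv[1]
for n in ['top','side','wrist']:
    p=grab(n,n+tag); C=cloud(p); hsv=cv2.cvtColor(p['image'],cv2.COLOR_RGB2HSV); H,S,V=[hsv[...,i].astype(int) for i in range(3)]
    inb=(C[...,0]>.4)&(C[...,0]<.75)&(C[...,1]>-.12)&(C[...,1]<.4)&(p['z_map']>0)
    red=((H<8)|(H>172))&(S>150)&(V>80)&inb&(C[...,2]>.108)
    cop=(H>4)&(H<20)&(S>90)&inb&(C[...,2]>.085)&(C[...,2]<.11)&(C[...,1]>.09)
    beam=inb&(C[...,2]>.215)&(C[...,2]<.24)
    wh=inb&(S<40)&(V>200)&(C[...,2]>.083)&(C[...,2]<.1)
    for nm,m in (('red',red),('cop',cop),('white',wh)): print(n,nm,m.sum(),C[m].mean(0) if m.any() else '', np.argwhere(m).mean(0)[::-1] if m.any() else '')
    if wh.sum()>10: print('  whrect',cv2.minAreaRect(C[wh][:,:2].astype(np.float32)))
    if n!='wrist': print('  beam',cv2.minAreaRect(C[beam][:,:2].astype(np.float32)))
    for r in finder.find_in(p,'ram_tip')[:2]+finder.find_in(p,'rivet_head')[:2]: print('  ',r['score'],r['at'],w(p,r['at']))
    i=p['image']
    if n=='top': i=i[180:260,140:300]
    if n=='side': i=i[120:240,140:300]
    cv2.imwrite(f'pics/{n}{tag}c.png',cv2.resize(i,None,fx=5 if n!='wrist' else 1.4,fy=5 if n!='wrist' else 1.4,interpolation=cv2.INTER_CUBIC)[...,::-1])
E
python3 chk.py 3
```

```text
4.725 [0.6048 0.3004 0.0683] [-0.116   3.1181  5.2811] 0.019421147793304974
top red 4 [0.604  0.2938 0.1127] [161.25 205.25]
top cop 1 [0.5929 0.2931 0.1067] [162. 209.]
top white 203 [0.5842 0.2064 0.0907] [190.3793 211.7833]
  whrect ((0.5844541192054749, 0.17580601572990417), (0.1432323455810547, 0.03782295063138008), 81.84747314453125)
  beam ((0.580819308757782, 0.11638513952493668), (0.40659603476524353, 0.06747971475124359), 84.41571807861328)
   0.64 [137.2, 229.6] [0.5361 0.3919 0.0526]
side red 8 [0.6059 0.2936 0.11  ] [175.875 156.125]
side cop 10 [0.5811 0.1532 0.0939] [208.7 177.2]
side white 159 [0.5837 0.1983 0.0891] [197.2138 173.761 ]
  whrect ((0.5840097069740295, 0.17263075709342957), (0.13983358442783356, 0.04095568135380745), 81.7995376586914)
  beam ((0.5821329951286316, 0.11944431811571121), (0.4194406270980835, 0.07021276652812958), 84.37491607666016)
   0.42 [208.9, 169.5] [0.5749 0.1428 0.1302]
wrist red 1527 [0.6049 0.3005 0.1106] [282.2561 311.1886]
wrist cop 2 [0.605  0.3032 0.098 ] [282. 288.]
wrist white 3 [0.6283 0.3071 0.0917] [333.3333 273.    ]
   0.65 [283.4, 274.8] [0.6054 0.3085 0.0959]
```

View pics/side3c.png

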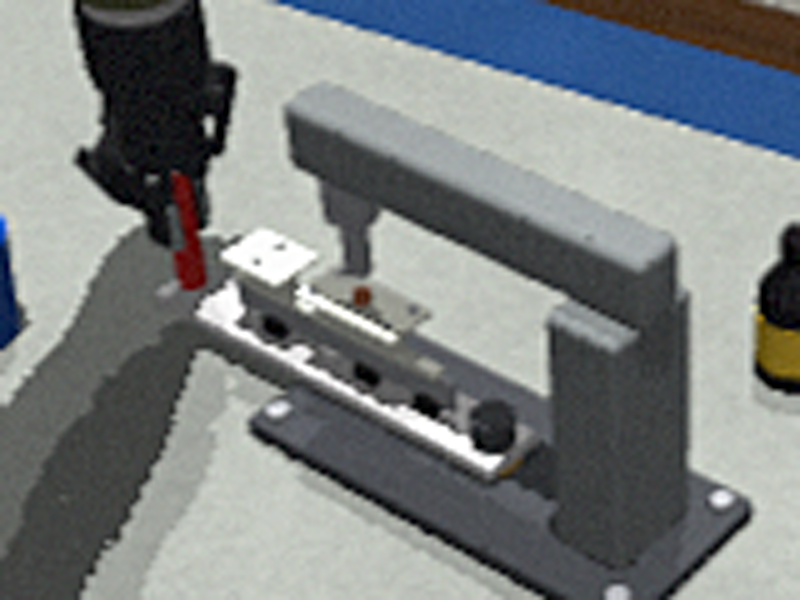

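View pics/top3c.png

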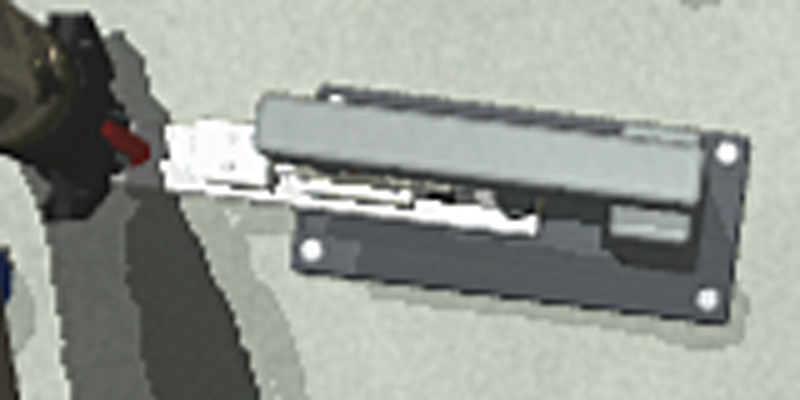

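Run:
```python
from h import *
p=viewer.read_camera('side'); C=cloud(p)
d=np.array([np.cos(np.radians(81.3)),np.sin(np.radians(81.3))]);P=np.array([.5643,.0424])
ram=P+.1*d; print('ram',ram)
i=p['image'][155:190,190:230]; f=18
im=cv2.resize(i,None,fx=f,fy=f,interpolation=cv2.INTER_NEAREST)[...,::-1].copy()
def circ(c,r,z,col):
    pts=[(proj(p,[c[0]+r*np.cos(a),c[1]+r*np.sin(a),z])-[190,155]+.5)*f for a in np.linspace(0,6.283,60)]
    cv2.polylines(im,[np.array(pts,np.int32)],True,col,1)
circ(ram,.009,.1135,(0,255,0));circ(ram,.009,.135,(0,255,0));circ(ram,.0065,.097,(255,0,255))
cv2.imwrite('pics/z4.png',im[:600])
hsv=cv2.cvtColor(p['image'],cv2.COLOR_RGB2HSV);H,S=hsv[...,0],hsv[...,1]
m=(H<20)&(S>90);m[:, :190]=0;m[:,230:]=0;m[:160]=0;m[190:]=0
uv=np.argwhere(m)[:,::-1];print(uv.tolist(),uv.mean(0),onz(p,uv.mean(0),.097),proj(p,[*ram,.097]))
```

```text
ram [0.57942608 0.14124939]
[[211, 178], [212, 178], [213, 178], [211, 179], [212, 179], [213, 179], [211, 180], [212, 180], [213, 180]] [212. 179.] [0.57506301 0.13588616 0.097     ] [211.35434667 177.7101237 ]
```

View pics/z4.png

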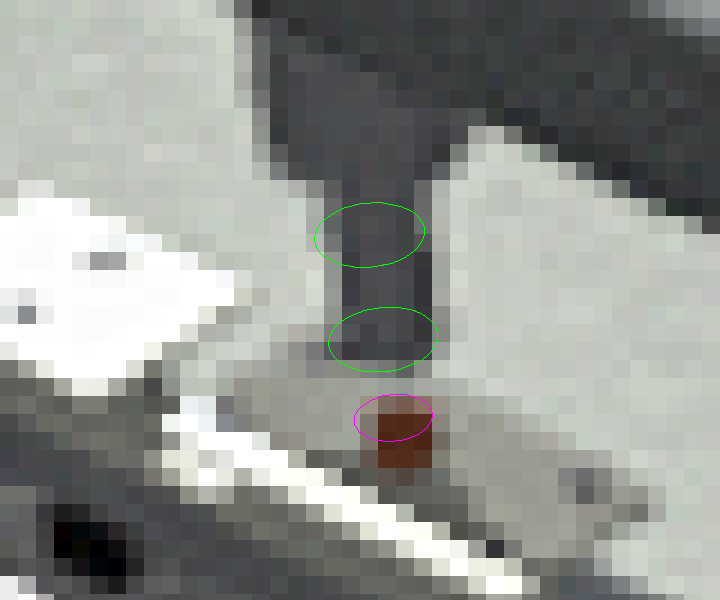

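View pics/wrist3.png

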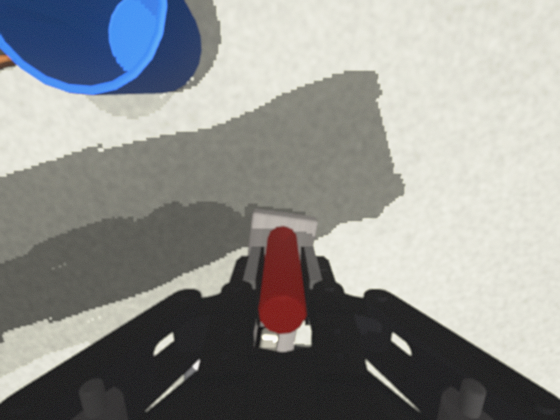

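The side view puts the rivet at (212,179), directly below the ram at (211,174). The estimates suggest about 1 mm still short towards -x. I'll nudge +1.5 mm at the handle, release it and retreat.

Call:
arm_command(
  motion=[
    {"x":0,"y":1.5,"z":0,"rx":0,"ry":0,"rz":0,"hand":1},
    {"x":0,"y":1.5,"z":0,"rx":0,"ry":0,"rz":0,"hand":1},
    {"x":0,"y":1.5,"z":0,"rx":0,"ry":0,"rz":0,"hand":1},
    {"x":0,"y":1.5,"z":0,"rx":0,"ry":0,"rz":0,"hand":-1},
    {"x":0,"y":1.5,"z":0,"rx":0,"ry":0,"rz":0,"hand":-1},
    {"x":0,"y":1.5,"z":0,"rx":0,"ry":0,"rz":0,"hand":-1},
    {"x":0,"y":1.5,"z":0,"rx":0,"ry":0,"rz":0,"hand":-1},
  ],
)

```text
clock: 6.1
tcp_pos: [0.6049, 0.2996, 0.067]
orientation: [-0.0, 0.707, 0.707, -0.0]
wrist_force: [-0.3, 0.1, 1.3]
finger_gap: 0.0853
```

Call:
arm_command(
  motion=[
    {"x":0,"y":0,"z":-30,"rx":0,"ry":0,"rz":0,"hand":-1},
    {"x":0,"y":0,"z":-80,"rx":0,"ry":0,"rz":0,"hand":-1},
    {"x":0,"y":0,"z":-130,"rx":0,"ry":0,"rz":0,"hand":-1},
    {"x":0,"y":-30,"z":-170,"rx":0,"ry":0,"rz":0,"hand":-1},
    {"x":0,"y":-80,"z":-190,"rx":0,"ry":0,"rz":0,"hand":0},
    {"x":0,"y":-130,"z":-200,"rx":0,"ry":0,"rz":0,"hand":1},
    {"x":0,"y":-170,"z":-210,"rx":0,"ry":0,"rz":0,"hand":1},
    {"x":0,"y":-170,"z":-210,"rx":0,"ry":0,"rz":0,"hand":1},
  ],
)

```text
clock: 7.1
tcp_pos: [0.4328, 0.3002, 0.2792]
orientation: [0.0, 0.707, 0.708, 0.001]
wrist_force: [0.1, 0.4, -0.3]
finger_gap: 0.0123
```

```bash
python3 chk.py 5
python3 - <<'E'
from h import *
np.set_printoptions(precision=4,suppress=True)
p=viewer.read_camera('side'); C=cloud(p)
d=np.array([np.cos(np.radians(81.3)),np.sin(np.radians(81.3))]);P=np.array([.5643,.0424])
ram=P+.1*d
i=p['image'][155:190,190:230]; f=18
im=cv2.resize(i,None,fx=f,fy=f,interpolation=cv2.INTER_NEAREST)[...,::-1].copy()
def circ(c,r,z,col):
    pts=[(proj(p,[c[0]+r*np.cos(a),c[1]+r*np.sin(a),z])-[190,155]+.5)*f for a in np.linspace(0,6.283,60)]
    cv2.polylines(im,[np.array(pts,np.int32)],True,col,1)
circ(ram,.009,.1135,(0,255,0));circ(ram,.009,.135,(0,255,0));circ(ram,.0065,.097,(255,0,255));circ(ram,.0065,.090,(255,0,255))
cv2.imwrite('pics/z5.png',im[:600])
for dx in [(0,0),(.004,0),(-.004,0)]: print(dx,proj(p,[ram[0]+dx[0],ram[1],.0935]))
hsv=cv2.cvtColor(p['image'],cv2.COLOR_RGB2HSV);H,S=hsv[...,0],hsv[...,1]
m=((H<20)&(S>60))[170:190,200:220]
w_=np.where(m,S[170:190,200:220].astype(float),0);v,u=np.mgrid[170:190,200:220]
print('wcentroid',(w_*u).sum()/w_.sum(),(w_*v).sum()/w_.sum())
E
```

```text
7.1 [0.4328 0.3002 0.2792] [ 0.1406  0.4426 -0.3104] 0.012290573264821194
top red 27 [0.6029 0.2994 0.1127] [159.4815 205.6296]
top cop 0  
top white 199 [0.5847 0.207  0.0908] [190.191  211.6332]
  whrect ((0.5847960710525513, 0.1754893660545349), (0.14323091506958008, 0.03811595216393471), 81.2794189453125)
  beam ((0.5643972158432007, 0.04299968481063843), (0.2582525908946991, 0.036919109523296356), 81.29592895507812)
side red 17 [0.6018 0.2961 0.1106] [174.4118 156.4118]
side cop 10 [0.5808 0.1532 0.0949] [208.6 177. ]
side white 159 [0.5849 0.1992 0.0887] [197.239  173.5723]
  whrect ((0.5834198594093323, 0.1744522750377655), (0.14416566491127014, 0.03786706551909447), 77.99075317382812)
  beam ((0.5636153817176819, 0.04081393778324127), (0.2602994740009308, 0.039220526814460754), 81.52262878417969)
wrist red 201 [0.604  0.2994 0.1108] [436.2886 191.1095]
wrist cop 34 [0.5833 0.1583 0.0955] [397.5294 294.5588]
wrist white 1293 [0.5909 0.2144 0.0889] [406.4942 253.1601]
  whrect ((0.5943876504898071, 0.22205962240695953), (0.17576652765274048, 0.03858059272170067), 81.24571228027344)
   0.47 [399.1, 302.3] [0.5903 0.1436 0.0883]
(0, 0) [211.4738 178.6252]
(0.004, 0) [212.2266 177.9155]
(-0.004, 0) [210.7179 179.3378]
wcentroid 212.05410122164048 178.76032577079698
```

View pics/z5.png

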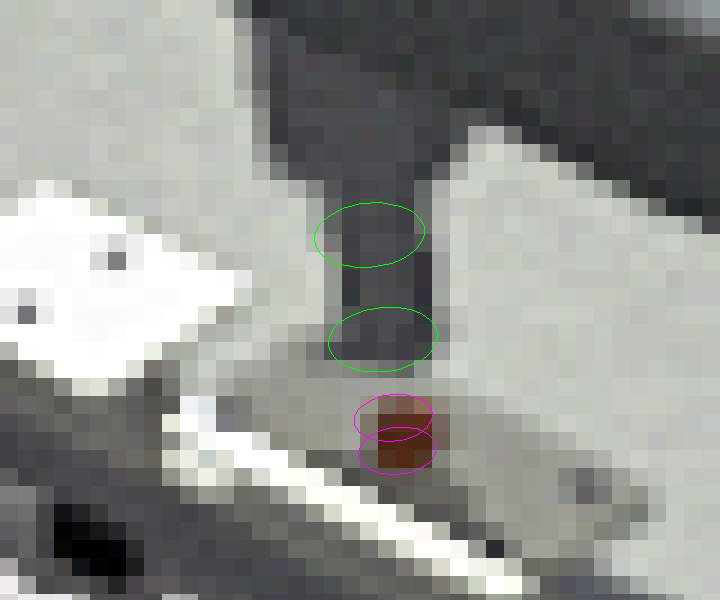

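View pics/top5c.png

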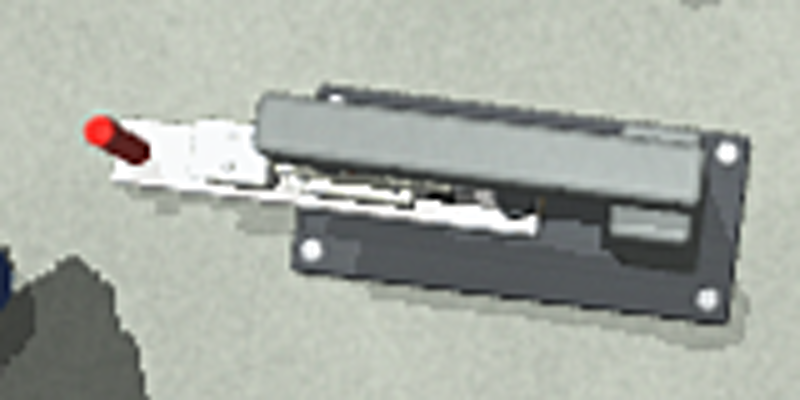

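View pics/wrist5.png

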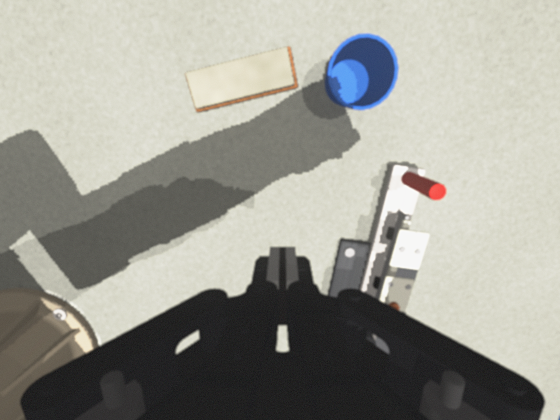

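Carrier and beam are parallel: white rect 81.28° against the beam's 81.30°, with the handle bearing at 81.4°. The rivet is centred, so next is the pedal pose. The right one is on the mat, with a measured base of 211×100 mm.

Run:
```python
from h import *
np.set_printoptions(precision=4,suppress=True)
for n in ['top','side']:
    p=viewer.read_camera(n); C=cloud(p); hsv=cv2.cvtColor(p['image'],cv2.COLOR_RGB2HSV); H,S,V=[hsv[...,i].astype(int) for i in range(3)]
    b=(C[...,0]>.42)&(C[...,0]<.72)&(C[...,1]>-.45)&(C[...,1]<-.28)&(p['z_map']>0)
    base=b&(C[...,2]>.008)&(C[...,2]<.1)
    print(n,'all',cv2.minAreaRect(C[base][:,:2].astype(np.float32)))
    yel=b&(H>18)&(H<32)&(S>120)&(V>60)&(C[...,2]>.02)
    yaw=np.radians(7)
    tr=b&(C[...,2]>.062)&(C[...,2]<.11)
    print(' tread-high',tr.sum(),cv2.minAreaRect(C[tr][:,:2].astype(np.float32)),C[tr].mean(0))
    q=C[tr]; 
    pl=b&(C[...,2]>.03); q=C[pl]; A=np.c_[q[:,:2],np.ones(len(q))]; s=np.ones(len(q),bool)
    for _ in range(6):
        c=np.linalg.lstsq(A[s],q[s,2],rcond=None)[0]; s=abs(A@c-q[:,2])<.004
    print(' plane',c,s.sum(),'slope',np.hypot(*c[:2]),'dir',np.degrees(np.arctan2(-c[1],-c[0])),cv2.minAreaRect(q[s][:,:2].astype(np.float32)),q[s].max(0),q[s].min(0))
    dk=b&(S<80)&(V<70)&(C[...,2]>.05)&(C[...,2]<.11)
    print(' ribs',dk.sum(),C[dk].mean(0),cv2.minAreaRect(C[dk][:,:2].astype(np.float32)))
    for r in finder.masks_of(p,'pedal_tread')[:2]:
        m=r['region']&b
        if m.sum()>20: print(' mask',r['score'],r['at'],C[m].mean(0))
```

```text
top all ((0.5783340334892273, -0.3604587912559509), (0.1545015573501587, 0.2658752501010895), 88.85847473144531)
 tread-high 557 ((0.5554823279380798, -0.36092624068260193), (0.09385912865400314, 0.07023592293262482), 5.98941707611084) [ 0.5499 -0.3601  0.0796]
 plane [-0.3845 -0.0587  0.2703] 789 slope 0.38899875709110593 dir 8.676683245029727 ((0.5907352566719055, -0.3634536564350128), (0.15746504068374634, 0.09205244481563568), 11.14748477935791) [ 0.6756 -0.3043  0.0952] [ 0.5072 -0.3974  0.0325]
 ribs 189 [ 0.5513 -0.3609  0.0798] ((0.5569899678230286, -0.35866376757621765), (0.08256116509437561, 0.0660335123538971), 5.889688491821289)
 mask 0.87 [366.0, 208.9] [ 0.5807 -0.3573  0.0675]
side all ((0.5725345015525818, -0.3609275817871094), (0.20701326429843903, 0.09983791410923004), 6.059868335723877)
 tread-high 500 ((0.5501934289932251, -0.3633992373943329), (0.08628233522176743, 0.06960383802652359), 5.985055446624756) [ 0.5423 -0.3653  0.0802]
 plane [-0.3818 -0.0396  0.2747] 651 slope 0.3838873213027435 dir 5.926061080285502 ((0.5893484950065613, -0.35627710819244385), (0.15004336833953857, 0.09105614572763443), 2.8758833408355713) [ 0.6657 -0.3081  0.0924] [ 0.5135 -0.3986  0.0337]
 ribs 126 [ 0.5485 -0.3656  0.08  ] ((0.5503717660903931, -0.3655475378036499), (0.06663233786821365, 0.06050542742013931), 5.212292194366455)
 mask 0.82 [367.7, 245.0] [ 0.575  -0.3618  0.0658]
```

Call:
arm_command(
  motion=[
    {"x":-50,"y":-10,"z":-10,"rx":0,"ry":0,"rz":-8,"hand":1},
    {"x":-110,"y":-10,"z":-20,"rx":0,"ry":0,"rz":-18,"hand":1},
    {"x":-170,"y":-10,"z":-20,"rx":0,"ry":0,"rz":-28,"hand":1},
    {"x":-230,"y":-10,"z":-20,"rx":0,"ry":0,"rz":-38,"hand":1},
    {"x":-290,"y":-10,"z":-20,"rx":0,"ry":0,"rz":-48,"hand":1},
    {"x":-350,"y":-10,"z":-20,"rx":0,"ry":0,"rz":-58,"hand":1},
    {"x":-410,"y":0,"z":-20,"rx":0,"ry":0,"rz":-68,"hand":1},
    {"x":-470,"y":15,"z":-10,"rx":0,"ry":0,"rz":-78,"hand":1},
    {"x":-525,"y":40,"z":0,"rx":0,"ry":0,"rz":-88,"hand":1},
    {"x":-575,"y":70,"z":20,"rx":0,"ry":0,"rz":-96,"hand":1},
  ],
)

```text
clock: 9.05
tcp_pos: [0.4859, -0.2366, 0.2693]
orientation: [0.001, -0.028, 1.0, -0.001]
wrist_force: [1.0, 0.6, 0.2]
finger_gap: 0.0001
```

```bash
cat > tgt.py <<'E'
from h import *
from scipy.spatial.transform import Rotation as R
np.set_printoptions(precision=4,suppress=True)
s=get_state();M=R.from_quat(s['orientation'],scalar_first=True).as_matrix()
print(s['tcp_pos'],s['wrist_force'],s['qvel']);print(M)
print('to tread +10mm above:',M.T@(np.array([.546,-.3637,.100])-s['tcp_pos'])*1e3)
E
python3 tgt.py
```

```text
[ 0.4859 -0.2366  0.2693] [1.0245 0.5842 0.2183] [-0.4995  0.7461  0.6146 -0.1304  0.0052 -1.9863]
[[-0.9984 -0.0562  0.0021]
 [-0.0562  0.9984 -0.0012]
 [-0.0021 -0.0013 -1.    ]]
to tread +10mm above: [ -52.5097 -130.0158  169.5932]
```

Call:
arm_command(
  motion=[
    {"x":0,"y":0,"z":0,"rx":0,"ry":0,"rz":0,"hand":1},
    {"x":0,"y":0,"z":0,"rx":0,"ry":0,"rz":0,"hand":1},
    {"x":0,"y":0,"z":0,"rx":0,"ry":0,"rz":0,"hand":1},
  ],
)

```text
clock: 9.43
tcp_pos: [0.4852, -0.2332, 0.2694]
orientation: [0.0, -0.026, 1.0, -0.0]
wrist_force: [-0.0, 0.5, 0.6]
finger_gap: 0.0003
```

```bash
python3 tgt.py
```

```text
[ 0.4852 -0.2332  0.2694] [-0.0297  0.5097  0.5652] [ 0.0051 -0.0098  0.0005 -0.0046 -0.0035 -0.0066]
[[-0.9987 -0.0515  0.0007]
 [-0.0515  0.9987 -0.0002]
 [-0.0007 -0.0002 -1.    ]]
to tread +10mm above: [ -53.8248 -133.4258  169.4351]
```

Call:
arm_command(
  motion=[
    {"x":-18,"y":-45,"z":30,"rx":0,"ry":0,"rz":-1,"hand":1},
    {"x":-36,"y":-90,"z":60,"rx":0,"ry":0,"rz":-2,"hand":1},
    {"x":-54,"y":-133,"z":90,"rx":0,"ry":0,"rz":-3,"hand":1},
    {"x":-54,"y":-133,"z":130,"rx":0,"ry":0,"rz":-3,"hand":1},
    {"x":-54,"y":-133,"z":165,"rx":0,"ry":0,"rz":-3,"hand":1},
    {"x":-54,"y":-133,"z":165,"rx":0,"ry":0,"rz":-3,"hand":1},
    {"x":-54,"y":-133,"z":165,"rx":0,"ry":0,"rz":-3,"hand":1},
  ],
)

```text
clock: 10.3
tcp_pos: [0.5471, -0.3641, 0.1058]
orientation: [0.001, -0.052, 0.999, -0.001]
wrist_force: [-0.0, -1.0, -0.2]
finger_gap: 0.0
```

```bash
python3 tgt.py
python3 - <<'E'
from h import *
p=grab('side','s7'); i=p['image'][190:310,290:450]
cv2.imwrite('pics/s7c.png',cv2.resize(i,None,fx=5,fy=5)[...,::-1])
E
```

```text
[ 0.5471 -0.3641  0.1058] [-0.0335 -1.0258 -0.1929] [-0.0045 -0.0133  0.0203 -0.0057 -0.0013 -0.0014]
[[-0.9946 -0.1042  0.002 ]
 [-0.1042  0.9946 -0.0016]
 [-0.0018 -0.0018 -1.    ]]
to tread +10mm above: [1.049  0.4921 5.839 ]
```

View pics/s7c.png

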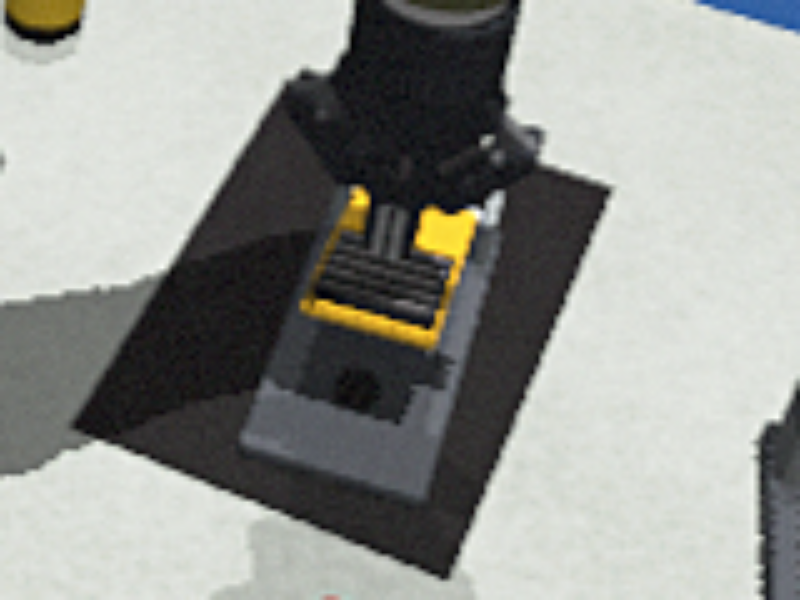

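The closed fingertips are over the tread ribs at about (390,245) in the crop, centred across the pedal. I'll press gradually.

Call:
arm_command(
  motion=[
    {"x":3,"y":0,"z":12,"rx":0,"ry":0,"rz":0,"hand":1},
    {"x":3,"y":0,"z":20,"rx":0,"ry":0,"rz":0,"hand":1},
    {"x":3,"y":0,"z":28,"rx":0,"ry":0,"rz":0,"hand":1},
    {"x":4,"y":0,"z":36,"rx":0,"ry":0,"rz":0,"hand":1},
    {"x":5,"y":0,"z":44,"rx":0,"ry":0,"rz":0,"hand":1},
    {"x":6,"y":0,"z":52,"rx":0,"ry":0,"rz":0,"hand":1},
    {"x":7,"y":0,"z":58,"rx":0,"ry":0,"rz":0,"hand":1},
    {"x":7,"y":0,"z":58,"rx":0,"ry":0,"rz":0,"hand":1},
  ],
)

```text
clock: 11.35
tcp_pos: [0.5386, -0.3655, 0.0459]
orientation: [-0.0, -0.051, 0.999, -0.0]
wrist_force: [-3.3, 0.3, 7.3]
finger_gap: -0.0002
```

```bash
python3 tgt.py
```

```text
[ 0.5386 -0.3655  0.0459] [-3.3063  0.3082  7.2536] [ 0.0001 -0.0011  0.0028  0.0049  0.0009 -0.0007]
[[-0.9947 -0.1026 -0.0006]
 [-0.1026  0.9947 -0.0006]
 [ 0.0007 -0.0006 -1.    ]]
to tread +10mm above: [ -7.505    0.9781 -54.1478]
```

Call:
arm_command(
  motion=[
    {"x":0,"y":0,"z":2,"rx":0,"ry":0,"rz":0,"hand":1},
    {"x":0,"y":0,"z":4,"rx":0,"ry":0,"rz":0,"hand":1},
    {"x":0,"y":0,"z":5,"rx":0,"ry":0,"rz":0,"hand":1},
    {"x":0,"y":0,"z":5,"rx":0,"ry":0,"rz":0,"hand":1},
  ],
)

```text
clock: 11.85
tcp_pos: [0.5384, -0.3655, 0.0428]
orientation: [-0.0, -0.051, 0.999, -0.001]
wrist_force: [-8.0, 1.6, 17.4]
finger_gap: 0.0002
```

Call:
arm_command(
  motion=[
    {"x":0,"y":0,"z":2,"rx":0,"ry":0,"rz":0,"hand":1},
    {"x":0,"y":0,"z":3,"rx":0,"ry":0,"rz":0,"hand":1},
    {"x":0,"y":0,"z":3,"rx":0,"ry":0,"rz":0,"hand":1},
    {"x":0,"y":0,"z":3,"rx":0,"ry":0,"rz":0,"hand":1},
    {"x":0,"y":0,"z":3,"rx":0,"ry":0,"rz":0,"hand":1},
    {"x":0,"y":0,"z":3,"rx":0,"ry":0,"rz":0,"hand":1},
    {"x":0,"y":0,"z":3,"rx":0,"ry":0,"rz":0,"hand":1},
    {"x":0,"y":0,"z":3,"rx":0,"ry":0,"rz":0,"hand":1},
  ],
)

```text
clock: 12.85
tcp_pos: [0.5384, -0.3656, 0.0425]
orientation: [0.0, -0.051, 0.999, -0.001]
wrist_force: [-12.2, 5.1, 32.4]
finger_gap: 0.0
```

```bash
python3 tgt.py
python3 - <<'E'
from h import *
p=grab('side','s8'); i=p['image']
cv2.imwrite('pics/s8c.png',cv2.resize(np.hstack([i[130:250,145:265],i[190:310,310:430]]),None,fx=3.3,fy=3.3)[...,::-1])
E
```

```text
[ 0.5384 -0.3656  0.0425] [-12.2498   5.1061  32.3764] [-0.0024  0.002  -0.0014 -0.0003  0.0006 -0.0002]
[[-0.9947 -0.1027  0.0003]
 [-0.1027  0.9947 -0.0026]
 [-0.0001 -0.0026 -1.    ]]
to tread +10mm above: [ -7.7407   0.962  -57.5402]
```

View pics/s8c.png

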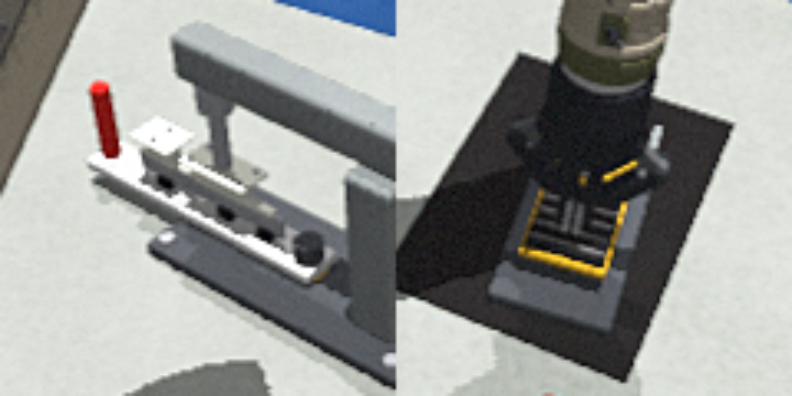

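The pedal is at its stop: z barely moved while the force rose to 32 N. In the left crop the ram sits on the flange at about (220,165), covering the rivet, and the pedal looks level. It was held for over a second, so I'll let it up slowly.

Call:
arm_command(
  motion=[
    {"x":0,"y":0,"z":-6,"rx":0,"ry":0,"rz":0,"hand":1},
    {"x":-1,"y":0,"z":-14,"rx":0,"ry":0,"rz":0,"hand":1},
    {"x":-3,"y":0,"z":-24,"rx":0,"ry":0,"rz":0,"hand":1},
    {"x":-5,"y":0,"z":-34,"rx":0,"ry":0,"rz":0,"hand":1},
    {"x":-5,"y":0,"z":-44,"rx":0,"ry":0,"rz":0,"hand":1},
    {"x":-5,"y":0,"z":-60,"rx":0,"ry":0,"rz":0,"hand":1},
    {"x":0,"y":0,"z":-100,"rx":0,"ry":0,"rz":0,"hand":1},
    {"x":40,"y":0,"z":-150,"rx":0,"ry":0,"rz":0,"hand":1},
    {"x":80,"y":0,"z":-190,"rx":0,"ry":0,"rz":0,"hand":1},
    {"x":80,"y":0,"z":-190,"rx":0,"ry":0,"rz":0,"hand":1},
  ],
)

```text
clock: 14.15
tcp_pos: [0.4585, -0.3748, 0.2321]
orientation: [0.002, -0.05, 0.999, -0.002]
wrist_force: [-1.0, -0.1, -0.4]
finger_gap: 0.0
```

```bash
python3 chk.py 9
python3 - <<'E'
from h import *
np.set_printoptions(precision=4,suppress=True)
p=viewer.read_camera('side'); i=p['image']
cv2.imwrite('pics/s9c.png',cv2.resize(np.hstack([i[130:250,145:265],i[190:310,310:430]]),None,fx=3.3,fy=3.3)[...,::-1])
C=cloud(p); b=(C[...,0]>.42)&(C[...,0]<.6)&(C[...,1]>-.45)&(C[...,1]<-.28)&(C[...,2]>.03)&(C[...,2]<.12)
q=C[b];A=np.c_[q[:,:2],np.ones(len(q))]; s=np.ones(len(q),bool)
for _ in range(6):
    c=np.linalg.lstsq(A[s],q[s,2],rcond=None)[0]; s=abs(A@c-q[:,2])<.004
print('pedal plane',c,s.sum(),'z at tread',c@[.548,-.3637,1],get_state()['tcp_pos'])
for n in ['oil_mid','stone_mid','driver_grip','cup_mid']: 
    r=finder.find_in(p,n); print(n,r[0]['at'] if r else None)
E
```

```text
14.15 [ 0.4585 -0.3748  0.2321] [-0.9784 -0.0531 -0.4263] 4.276172001982652e-05
top red 27 [0.6028 0.3    0.1116] [159.4074 205.7407]
top cop 0  
top white 196 [0.5846 0.2067 0.0909] [190.2551 211.6735]
  whrect ((0.5843644738197327, 0.17574459314346313), (0.14329293370246887, 0.037615202367305756), 81.718994140625)
  beam ((0.5645718574523926, 0.04359046369791031), (0.2589891254901886, 0.03754991665482521), 81.55375671386719)
side red 15 [0.6022 0.2961 0.1111] [174.4667 156.2   ]
side cop 0  
side white 172 [0.5835 0.1972 0.089 ] [197.4826 173.9244]
  whrect ((0.5856163501739502, 0.17296120524406433), (0.14469149708747864, 0.041622962802648544), 81.03870391845703)
  beam ((0.5636749267578125, 0.04168984293937683), (0.26349154114723206, 0.04066530987620354), 81.48638153076172)
   0.51 [351.7, 339.4] [ 0.3076 -0.422   0.0225]
wrist red 0  
wrist cop 0  
wrist white 0  
pedal plane [-0.3064 -0.023   0.2395] 395 z at tread 0.08003961593261791 [ 0.4598 -0.3729  0.2266]
oil_mid [298.7, 181.8]
stone_mid [369.4, 243.3]
driver_grip [352.8, 335.0]
cup_mid [137.9, 177.0]
```

View pics/s9c.png

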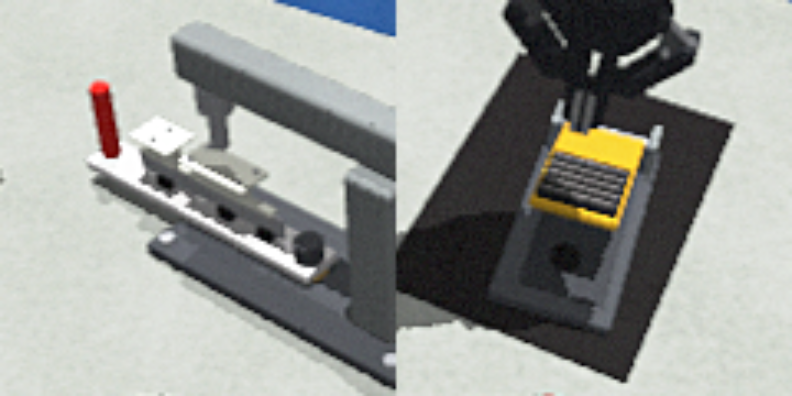

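View pics/side9c.png

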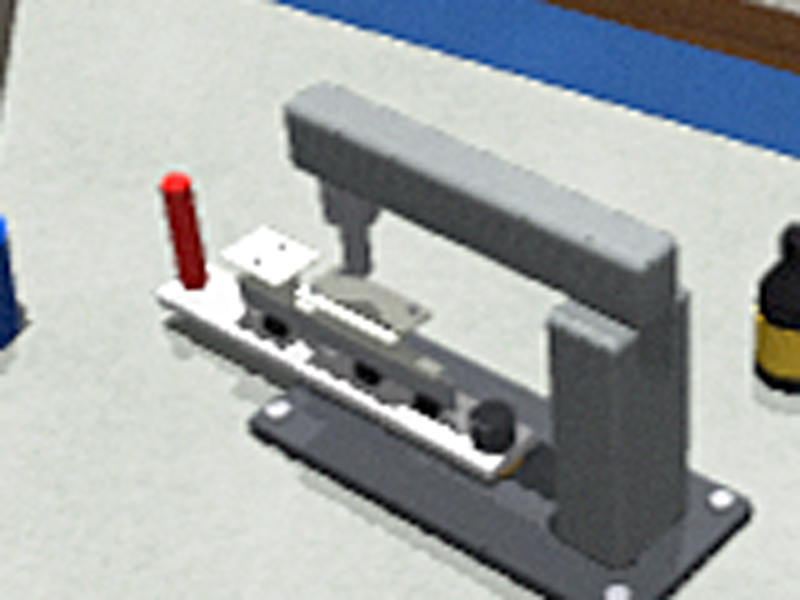

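The rivet no longer stands proud, the ram is up and the pedal is sloped again. I'll compare the bystanders with the first picture before handing in.

Run:
```python
from h import *
a=cv2.imread('pics/side0.png');b=cv2.imread('pics/side9.png')
c=lambda i:np.hstack([cv2.resize(i[150:240,70:190],(360,270)),cv2.resize(i[300:400,320:420],(270,270)),cv2.resize(i[150:220,280:320],(154,270))])
cv2.imwrite('pics/cmp.png',np.vstack([c(a),c(b)]))
```

```text
(no output)
```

View pics/cmp.png

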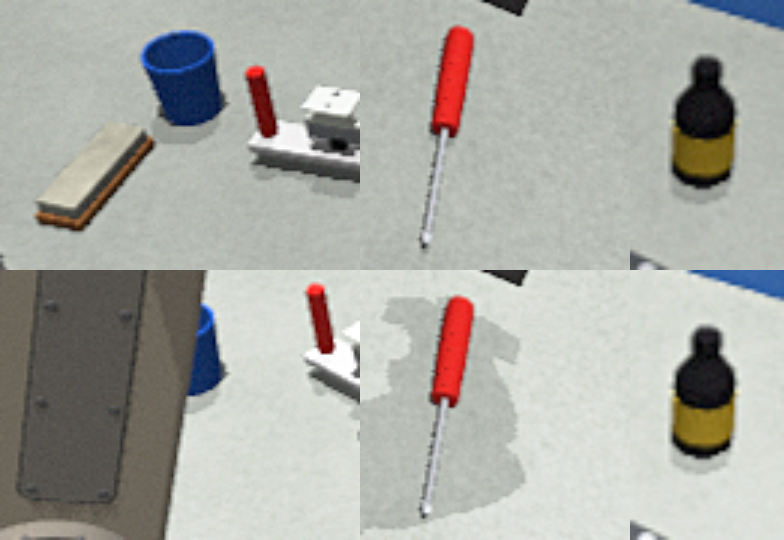

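Nothing visible has moved: the cup's right edge, the screwdriver and the bottle are all in place. The arm hides the stone in this view, but it never came near it.

Run:
```python
from h import *
print(get_state()['wrist_force'],get_state()['qvel'].round(3)); print(hand_in())
```

```text
[ 0.21051264 -0.11891735  0.49948884] [-0.003 -0.003 -0.    -0.001 -0.001  0.   ]
the job is handed in; nothing more can be done
None
```

The job is done and handed in at about 14 s; `hand_in()` gives no verdict. I swung the carrier by its red handle until the rivet stood under the ram and released it. Then I pressed the matted yellow pedal to its stop, held it for over a second and let it come back up.

**Last checks:**
- **Carrier:** it lies parallel to the beam: 81.3° each before pressing, 81.7° and 81.6° in the top view afterwards. In the side view they read 81.0° and 81.5°. One side-view rectangle before pressing gave 78.0°; I took that as noise, since the handle bearing and overlay disagreed with it.
- **Rivet:** it no longer stands proud in the side view. I couldn't measure how far it was driven, but at the stop the ram sat on the flange.
- **Pedal:** at the stop the force rose from 17 to 32 N with only 0.3 mm more travel. Afterwards the tread was back at about 80 mm, against roughly 81 mm measured and 82 mm stated at rest.
- **Bystanders:** the screwdriver and oil bottle look unmoved, and so does the part of the cup that showed. The arm hid the honing stone in the last picture, so I didn't check it then. The finder's "stone" there was a false hit on the pedal.
- **Robot:** it stood still and clear of everything, with wrist force about zero.

One early move call was refused because its rows lacked some keys; nothing moved.

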